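Compare two centrifuge tubes on an arrested beam balance, set out the heavier

ROBOT

A 6-joint arm with a two-finger parallel gripper is mounted at the origin on a cart in front of the work surface, level with it; the furniture and walls round the work are solid. World frame = base frame: x ahead of the robot, y to its left, z up, the work surface at z = 0. Lengths are in m, angles in rad, forces in N, time in s.
With the tool pointing down it reaches from about 0.325 to 0.9 m from the base axis. Payload 6.1 kg.
Tool frame: the origin (TCP) lies at the very end of the fingers, on their centre line; the grasp point (between the pads) lies 19 mm behind it; z points along the fingers, y is the direction in which the jaws open and shut (so a half turn about z gives the same grasp; the last joint's range is limited). The gripper opens to 87 mm and grips with 3 to 60 N. Pads are 19 mm wide; open, the fingers measure 117 mm over their backs; the gripper's body (75 mm by 190 mm) begins 51 mm behind the grasp point.
Start: joints at [-1.318, 0.22, 1.526, -0, 1.395, -0.126], TCP at [0.231, -0.581, 0.223] pointing down, gripper open.
Joint ranges: [-2.98, 2.98], [-0.91, 2.08], [0.09, 2.57], [-1.24, 4.39], [0.2, 2.65], [-2.68, 2.68]. Speed limits (rad/s): [2.57, 2.57, 3.01, 3.14, 3.14, 3.14].

INTERFACE

Orientations are given as a rotation vector (axis times angle).
In Python, from workcell import ctrl gives the robot as it stands.
- The arm moves only by the tool play_rows, never from a script. Its argument "rows" is a list that holds one entry, the list of rows, each a list of 4 numbers: the shift along the world's x, y, z in mm, then the turn about the world's z in rad. In form: [[[dx, dy, dz, twist], ...]]. A call has 1 to 5 rows; each row shifts and turns the commanded pose from where the row before left it; what a row does not reach is not made up. A row lasts 1/10 s, in which the tool goes at most 50 mm and 8.59 degrees, less where a joint would pass 70% of its speed; a pose out of reach is approached as far as the arm can. A call is refused whole if a number of a shift passes 50 or a number of a turn 0.15, either way. A call with a gripper value outside its range is refused whole. "claw" is the opening, from -1 (shut) to 1 (fully open), so that 0 is half open, set as the call begins (left out, the last holds). The fingers move at their own pace and stop on an object; "squeeze" is the grip in N (left out, the last holds). Time passes only in rows, so rows that do not move let the fingers close. It gives the time, the measured TCP pose, the force and the opening at its end, in the units of the state.
- ctrl.read_state(): the state, without advancing time (a new reading comes with each control period).
- ctrl.get_image(name): name is "scene" or "top" or "wrist"; returns the picture (384x512x3 uint8, blue, green, red); there is no depth.
- ctrl.camera_info(name): a dict with "fx", "fy", "cx", "cy" (pixels), "k1" (the pictures are not rectified: a ray, as slopes to the right and down, at radius r is drawn at 1 + k1 r^2 times it, then the intrinsics apply), "rvec" (rotation vector, rad) and "tvec" (3), from world to camera coordinates, as OpenCV has them; the wrist camera has in their place "tool_from_camera" (4x4, takes a point from camera to tool coordinates, whose origin is the TCP and whose axes are the flange's). Camera axes: x right, y down, z forward; pixel columns grow to the right and rows downward; lengths in m; the calibration is good to about 2 mm. A picture is of the moment at which its call begins: read the wrist's pose just before it. camera_info takes no time and is no camera call.
- ctrl.hand_in(): hands the job in, once; it reports no verdict.
The state is a dict: "clock": time; "q": joint angles; "dq": joint speeds; "effort": joint torques, N m; "eef_pos": TCP position; "tcp_rot": TCP orientation; "force": force on the tool from outside, world axes, zero at the start; "wrist_torque": the same for the moment, N m; "width": finger opening in m.
Only numpy, scipy, OpenCV 4.12 (cv2) and the standard library are available. Lean on these libraries where they do the work, as an engineer would, in place of code of your own. Each camera call takes 0.05 s, during which the arm holds its last target. There are 200 camera calls.

TASK

The two centrifuge tubes on the beam balance are to be spun as a pair: swing the balance's arrest lever all the way over to free the beam, let it tip and settle to see which tube is the heavier, and swing the lever all the way back so that the beam is locked level again, before either tube is touched. Then take the heavier tube out of its cup and set it down gently, cap up, in the empty groove of the slanted draw-off stand with its foot on the ledge, and leave the lighter tube in its cup. Work the beam only by its lever, and leave everything else on the bench where it is.

Things in the scene. Friction and masses are not known exactly. Their poses are not given: they have to be found in the camera images.
- balance: Fixed equal-arm balance on a grey plate 120 x 200 mm, 18 mm high. Origin: bench level, plate centre; x points away from the lever side, y along the beam to the left cup, z up. Beam 76 mm up at x = 0, between cheek plates 44 mm wide (x +-18 mm, 88 mm high); white scale above it, 46 mm wide, to z = 160 mm. A grey cup stands over each beam end, at y = +80 (left) and -80 mm (right), always upright.
- beam (a joint): Tilt of beam and pointer about the balance's x axis, rad: 0 level; positive when the left (+y) cup is up and the right one down, that is when the right tube is heavier. Stops at +-0.13. While arrested it is held within about 0.008 of level. Freed, it tips to its stop on the heavier side within about 1 s.
- arrest_lever (a joint): Arrest lever, turning in an upright plane parallel to the beam, rad. 0: beam arrested, lever leaning 40 degrees to +y (left); 0.7: upright; 1.4 (stop): beam free, lever leaning 40 degrees to -y (right). The beam's play grows evenly with the turn and is full from 1.0 on. Light friction, about 1 N at the knob; it stays where it is left.
- lever_pivot (a point): Axis of the arrest lever: 46 mm in front (-x) of the beam's plane, 34 mm over the bench; axes as the balance's.
- lever_knob (a point): Centre of the black ball knob, 20 mm in diameter, 60 mm from the lever's axis on an 8 mm steel rod. 80 mm over the bench at either end of its travel, 94 mm half-way, in a plane 46 mm before the tubes' axes. The tubes reach 220 mm up, so come with the tool leaning 25 to 40 degrees back towards the robot (balance -x). The knob may be pushed sideways or straddled.
- cup_left_mid (a point): Where the middle (59 mm above its foot) of a tube seated in the left (+y) cup is. Cup: round, 38 mm outside, 33 mm inside, open at the top; its floor is 59 mm and its rim 26 mm below this point. It goes up or down 10 mm as the beam tips.
- cup_right_mid (a point): The same for the right (-y) cup.
- tube_x_mid (a point): One of the two tubes of the pair, orange screw cap, standing upright in one of the cups at the start; both look the same, weights 14 to 51 g, at least 12 g apart. Middle of its axis, half-way up; z to the cap. 118 mm long, body 30 mm in diameter, foot slightly tapered, cap 35 mm in diameter over the top 14 mm (45 to 58 mm above this point).
- tube_y_mid (a point): The other tube of the pair, same size and look; either of the two may be the heavier and either may be in either cup.
- stand: Fixed white plastic draw-off stand, base plate 125 x 142 mm; origin at bench level. x points away from the side to which its tubes lean (they lean to -x, towards the robot), y along its ledge, z up. A sloping panel carries two V-grooves, at y = +35 mm (empty) and y = -35 mm (a fixed tube like the pair's lies in it).
- groove_mid (a point): Where the middle of a tube lying in the empty groove is. z along the groove to the cap end, 35 degrees from vertical, leaning to the stand's -x; y along its ledge; x out of the open side (up, away from the robot). Two plates at right angles form the groove on the -x side, from the ledge (59 mm below at a tube's foot) to 16 mm above this point, 38 mm wide. The ledge slopes 23 degrees down to the plates, so that the foot slips in.
- groove_taken_mid (a point): Middle of the fixed tube in the taken groove, 70 mm beside the empty one; axes as the empty groove's.
- timer_mid (a point): Bystander: flat lab timer 62 x 66 x 18 mm lying in front of the balance; its centre.
- vial_b_mid (a point): Bystander: glass vial with black cap, 27 mm in diameter, 60 mm high, standing in front of the stand; its centre.

How it is judged:
By the outcome, as a careful person would: the job done as asked, in the order asked, and still so for the second after the job is handed in, with the robot touching nothing.
It also fails if it takes over 64 s, if anything falls off the work surface, if the arm or the gripper's body presses on something with over 40 N, if the wrist force passes 120 N, or if a joint passes its speed limit or range.

## Working session

There is one attempt and no reset: what is moved stays moved. The work goes in short steps, Python scripts to look and compute and a tool call to move; the robot and the scene stay as the last step left them, time stands still between calls to the robot, and variables do not carry over. Pictures are saved under pics/ and viewed, about 8 in all and at most 12, crops included, and the job is handed in when it is done.

Besides the shell and the picture viewer there is one more tool, called after "Request:" by a JSON object that holds its "op" and its "data". play_rows: Moves the arm, as the interface text tells. Its arguments: {"type":"object","properties":{"rows":{"type":"array"},"claw":{"type":"number"},"squeeze":{"type":"number"}},"required":["rows"]}

```bash
mkdir -p pics; ls
cat > h.py <<'E'
import numpy as np, cv2
from workcell import ctrl
def snap(n,f,crop=None,s=1):
    im=ctrl.get_image(n)
    if crop: a,b,c,d=crop; im=im[b:d,a:c]
    cv2.imwrite('pics/'+f,cv2.resize(im,None,fx=s,fy=s,interpolation=cv2.INTER_CUBIC))
def cam(n):
    c=ctrl.camera_info(n); K=np.array([[c['fx'],0,c['cx']],[0,c['fy'],c['cy']],[0,0,1.]])
    return K,np.array([c['k1'],0,0,0,0.]),np.array(c['rvec'],float),np.array(c['tvec'],float)
def px(n,P):
    K,D,r,t=cam(n); return cv2.projectPoints(np.array(P,float).reshape(-1,3),r,t,K,D)[0].reshape(-1,2)
def onz(n,uv,z):
    K,D,r,t=cam(n); R=cv2.Rodrigues(r)[0]
    s=cv2.undistortPoints(np.array(uv,float).reshape(-1,1,2),K,D).reshape(-1,2)
    d=np.c_[s,np.ones(len(s))]@R; C=-R.T@t; z=np.broadcast_to(z,len(s))
    return C+d*((z-C[2])/d[:,2])[:,None]
def tool(): 
    s=ctrl.read_state(); return np.array(s['eef_pos']),cv2.Rodrigues(np.array(s['tcp_rot'],float))[0],s
E
python3 - <<'E'
from h import *
snap('scene','s0.png',s=1.55); snap('top','t0.png',s=1.55)
p,R,s=tool(); print(p,R.round(3),s['width'],s['clock'])
for n in('scene','top'):
    K,D,r,t=cam(n); print(n,-cv2.Rodrigues(r)[0].T@t,K[0,0],D[0])
print(ctrl.camera_info('wrist'))
E
```

```text
pics
[ 0.23100482 -0.58014294  0.22154652] [[ 0.929  0.37  -0.   ]
 [ 0.37  -0.929  0.002]
 [ 0.    -0.002 -1.   ]] 0.0869494683827043 0.1
scene [-0.13466535  0.53960056  0.61291686] 419.69276862740253 0.034628035442996044
top [0.36491426 0.17952756 0.98989516] 499.631067530632 -0.12007663544417745
{'fx': 284.1559898442632, 'fy': 284.1559898442632, 'cx': 257.4002678165715, 'cy': 192.6101630748462, 'k1': -0.03765018326122203, 'tool_from_camera': array([[-7.80059189e-04, -9.54242923e-01, -2.99031497e-01,
         8.21225918e-02],
       [ 9.99998605e-01, -3.02623711e-04, -1.64290910e-03,
        -1.96726569e-04],
       [ 1.47724036e-03, -2.99032361e-01,  9.54241827e-01,
        -1.62337972e-01],
       [ 0.00000000e+00,  0.00000000e+00,  0.00000000e+00,
         1.00000000e+00]])}
```

View pics/s0.png

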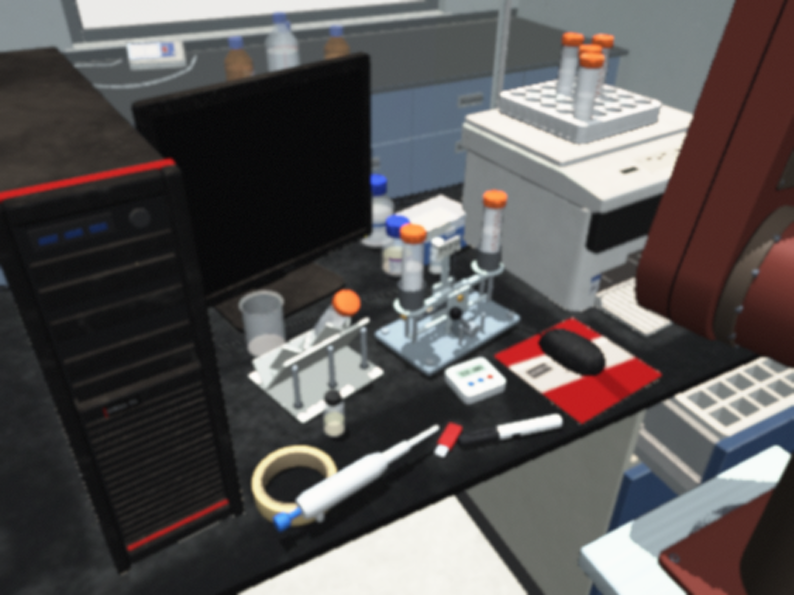

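View pics/t0.png

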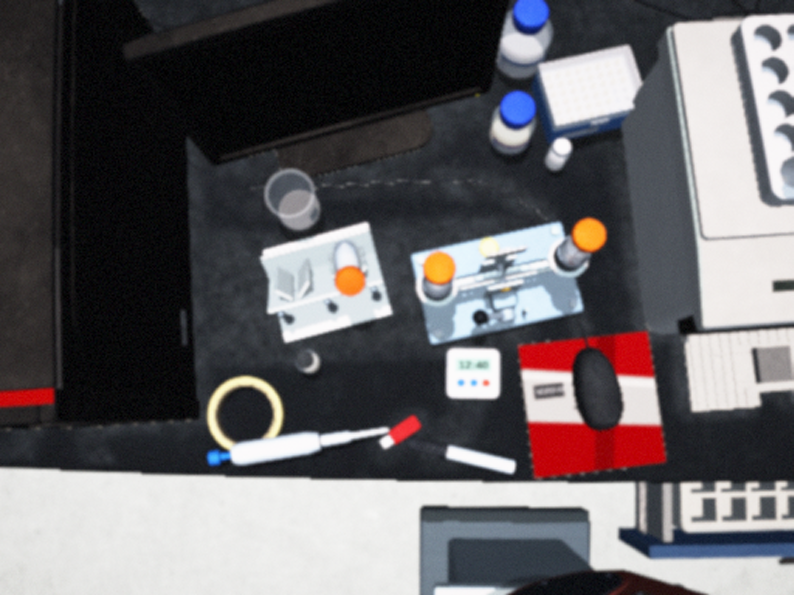

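Top view: caps at about (438,268) and (590,236), knob (481,318), plate corners (412,255),(562,222),(583,311),(432,342); taken tube's cap (350,280), empty groove to its left at (290,283). Timer at (473,373), vial (308,362).

Run:
```python
from h import *
k=1.55
def tri(a,b):
    A=[];
    for n,uv in(('scene',b),('top',a)):
        P0=onz(n,[np.array(uv)/k],0.)[0];P1=onz(n,[np.array(uv)/k],.3)[0]
        d=(P1-P0)/np.linalg.norm(P1-P0); A.append((P0,d))
    M=sum(np.eye(3)-np.outer(d,d) for p,d in A); v=sum((np.eye(3)-np.outer(d,d))@p for p,d in A)
    return np.linalg.solve(M,v)
c=onz('top',np.array([(412,255),(562,222),(583,311),(432,342)])/k,.018); print('plate',c.round(3),c.mean(0).round(4))
e=c[0]-c[1]+c[3]-c[2]; print('yaw',np.degrees(np.arctan2(-e[0],e[1])), np.linalg.norm(c[0]-c[1]),np.linalg.norm(c[0]-c[3]))
print('caps z.213',onz('top',np.array([(438,268),(590,236)])/k,.213).round(4), tri((438,268),(413,234)),tri((590,236),(495,199)))
print('knob',onz('top',[np.array((481,318))/k],.08), tri((481,318),(456,313)))
s=onz('top',np.array([(263,258),(368,222),(392,315),(285,342)])/k,.0);print('stand',s.round(3))
print('taken cap',tri((350,281),(346,302)))
print('timer',onz('top',[np.array((473,373))/k],.018),'vial',onz('top',[np.array((308,362))/k],.06))
```

```text
plate [[ 0.565  0.192  0.018]
 [ 0.611 -0.001  0.018]
 [ 0.495 -0.026  0.018]
 [ 0.454  0.165  0.018]] [0.5312 0.0823 0.018 ]
yaw 12.792834525220815 0.19819123055154364 0.11443265572971596
caps z.213 [[0.5117 0.1625 0.213 ]
 [0.547  0.0063 0.213 ]] [0.51337536 0.16204091 0.20330234] [0.54957052 0.00459864 0.20349178]
knob [[0.4772842 0.1082487 0.08     ]] [0.47742417 0.10878584 0.08135429]
stand [[0.563 0.387 0.   ]
 [0.613 0.25  0.   ]
 [0.49  0.217 0.   ]
 [0.453 0.354 0.   ]]
taken cap [0.5121967  0.26057132 0.12721752]
timer [[0.41549995 0.11329215 0.018     ]] vial [[0.42372035 0.31477437 0.06      ]]
```

Run:
```python
from h import *
a=ctrl.get_image('top')[130:230,160:385]; cv2.imwrite('pics/t1.png',cv2.resize(a,None,fx=3.5,fy=3.5,interpolation=cv2.INTER_CUBIC))
```

```text
(no output)
```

View pics/t1.png

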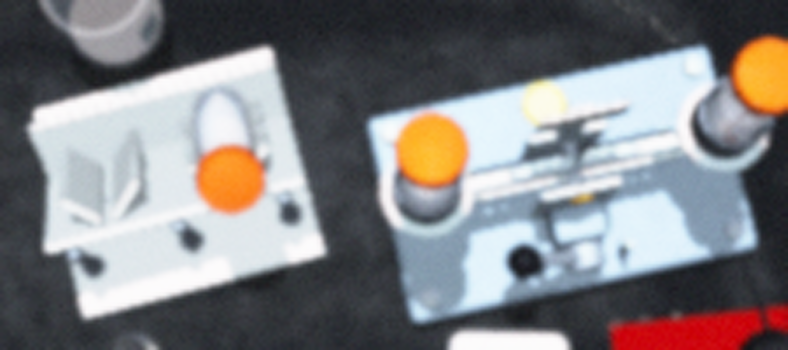

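Request:
{"op": "play_rows", "data": {"rows": [[[11, 45, 5, -0.01], [11, 45, 5, -0.01], [11, 45, 5, -0.01], [11, 45, 5, -0.01], [11, 45, 5, -0.01]]], "claw": 0.0}}

```text
clock: 0.65
eef_pos: [0.2861, -0.3538, 0.2473]
tcp_rot: [-3.099, -0.513, -0.0]
force: [0.4, -0.2, 0.8]
width: 0.0547
```

Request:
{"op": "play_rows", "data": {"rows": [[[11, 45, 5, -0.01], [11, 45, 5, -0.01], [11, 45, 5, -0.01], [11, 45, 5, -0.01], [11, 45, 5, -0.01]]]}}

```text
clock: 1.15
eef_pos: [0.341, -0.1289, 0.2727]
tcp_rot: [3.111, 0.435, 0.001]
force: [1.7, 0.3, 0.7]
width: 0.0435
```

Request:
{"op": "play_rows", "data": {"rows": [[[11, 45, 5, -0.01], [11, 45, 5, -0.01], [11, 45, 5, -0.01], [11, 45, 5, -0.01], [11, 45, 5, -0.01]]]}}

```text
clock: 1.65
eef_pos: [0.396, 0.0963, 0.2978]
tcp_rot: [3.121, 0.358, 0.001]
force: [1.9, 0.1, 0.0]
width: 0.0433
```

Run:
```python
from h import *
p,R,s=tool(); print(p,R.round(3),s['width'],s['clock'],s['q'])
snap('wrist','w0.png',s=1.55)
```

```text
[0.3960246  0.09634646 0.29783033] [[ 0.974  0.227  0.001]
 [ 0.227 -0.974 -0.   ]
 [ 0.001  0.    -1.   ]] 0.0433484398933796 1.65 [ 4.47558769e-02 -3.67292753e-01  1.94239026e+00 -1.99989011e-04
  1.56570549e+00  1.38688605e+00]
```

View pics/w0.png

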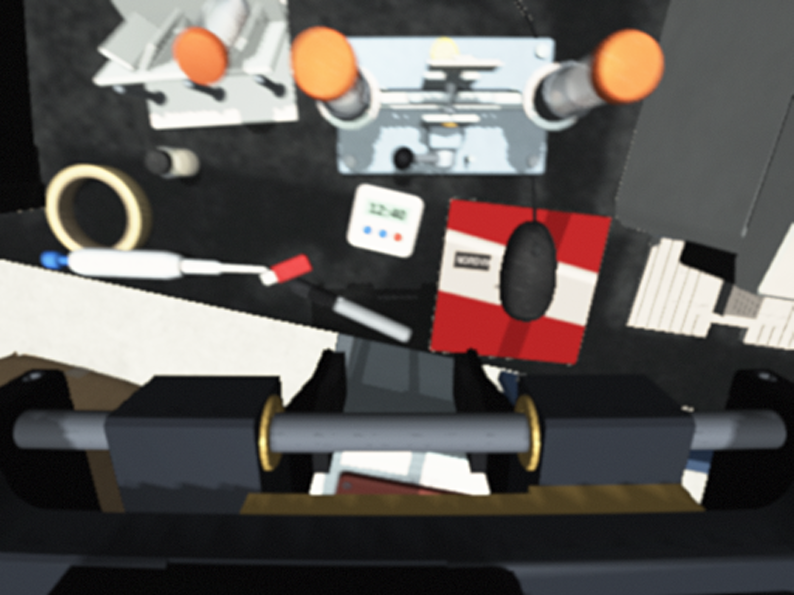

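Wrist view: aligned with the balance; knob at (404,158), cap tops (323,63) and (629,65), taken-tube cap (200,55).

```bash
cat >> h.py <<'E'
def wz(uv,z,p,R):
    c=ctrl.camera_info('wrist'); K=np.array([[c['fx'],0,c['cx']],[0,c['fy'],c['cy']],[0,0,1.]])
    s=cv2.undistortPoints(np.array(uv,float).reshape(-1,1,2),K,np.array([c['k1'],0,0,0.])).reshape(-1,2)
    T=np.array(c['tool_from_camera']); C=p+R@T[:3,3]; d=np.c_[s,np.ones(len(s))]@(R@T[:3,:3]).T
    return C+d*((np.broadcast_to(z,len(s))-C[2])/d[:,2])[:,None]
E
python3 - <<'E'
from h import *
p,R,s=tool(); k=1.55
f=lambda uv,z: wz(np.array(uv)/k,z,p,R).round(4)
print('knob',f([(404,158)],.08)); print('caps',f([(323,63),(629,65)],.22))
print('plate front corners',f([(338,173),(547,173),(340,38),(553,38)],.018))
print('takencap',f([(200,55)]*3,[.125,.135,.145]), 'top',onz('top',np.array([(350,281)]*3)/k,[.125,.135,.145]).round(4))
print('stand front',f([(155,127),(298,118)],.004))
E
```

```text
knob [[0.4803 0.12   0.08  ]]
caps [[0.5138 0.1702 0.22  ]
 [0.549  0.0214 0.22  ]]
plate front corners [[ 0.4526  0.179   0.018 ]
 [ 0.4999 -0.0187  0.018 ]
 [ 0.5691  0.2004  0.018 ]
 [ 0.614   0.0135  0.018 ]]
takencap [[0.5149 0.2745 0.125 ]
 [0.5138 0.27   0.135 ]
 [0.5126 0.2654 0.145 ]] top [[0.5123 0.2603 0.125 ]
 [0.5106 0.2593 0.135 ]
 [0.5089 0.2584 0.145 ]]
stand front [[0.4545 0.3665 0.004 ]
 [0.4939 0.229  0.004 ]]
```

Request:
{"op": "play_rows", "data": {"rows": [[[30, 5, -20, 0], [30, 5, -20, 0], [8, 1, 0, 0], [0, 0, 0, 0], [0, 0, 0, 0]]]}}

```text
clock: 2.2
eef_pos: [0.4638, 0.105, 0.2581]
tcp_rot: [3.121, 0.358, -0.0]
force: [0.3, -0.5, -0.3]
width: 0.0437
```

Run:
```python
from h import *
p,R,s=tool(); print(p,R.round(3),s['clock'],np.abs(s['dq']).max())
snap('wrist','w1.png',s=1.55)
p,R,s=tool(); print(p)
```

```text
[0.46381023 0.10504436 0.25809799] [[ 0.974  0.227 -0.   ]
 [ 0.227 -0.974 -0.   ]
 [-0.     0.    -1.   ]] 2.2 0.026354360142291127
[0.4638502  0.10502803 0.25844266]
```

View pics/w1.png

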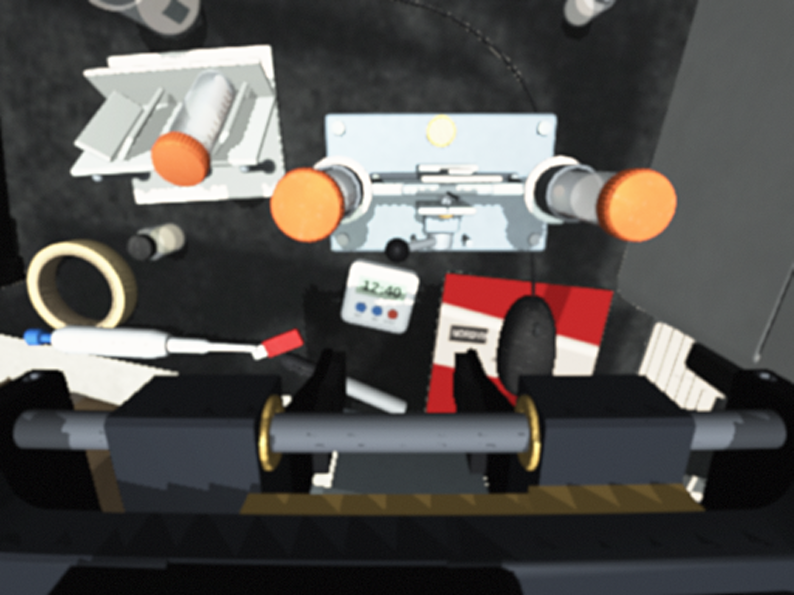

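Knob (397,249), cap tops (308,203),(640,205), plate corners (326,115),(556,115),(332,250),(545,250); taken cap face centre (182,160), empty groove at (125,120).

Run:
```python
from h import *
p,R,s=tool(); k=1.55
f=lambda uv,z: wz(np.array(uv)/k,z,p,R).round(4)
print('knob',f([(397,249)],.08)); c=f([(308,203),(640,205)],.22);print('caps',c,np.degrees(np.arctan2(c[1,0]-c[0,0],c[0,1]-c[1,1])))
c=f([(332,250),(545,250),(326,115),(556,115)],.018);print('plate',c,c.mean(0),np.degrees(np.arctan2(c[1,0]-c[0,0],c[0,1]-c[1,1])))
print('takencap',f([(182,160)]*3,[.125,.135,.145]))
c=f([(137,200),(285,193),(272,46)],.005);print('stand front',c,np.degrees(np.arctan2(c[1,0]-c[0,0],c[0,1]-c[1,1])))
```

```text
knob [[0.479  0.1108 0.08  ]]
caps [[0.517  0.1598 0.22  ]
 [0.5504 0.0134 0.22  ]] 12.851620733834908
plate [[ 0.4527  0.167   0.018 ]
 [ 0.4976 -0.0258  0.018 ]
 [ 0.5667  0.1936  0.018 ]
 [ 0.6116  0.002   0.018 ]] [0.53215 0.0842  0.018  ] 13.109594348160774
takencap [[0.5134 0.2616 0.125 ]
 [0.5144 0.257  0.135 ]
 [0.5154 0.2523 0.145 ]]
stand front [[0.4557 0.3564 0.005 ]
 [0.4927 0.2206 0.005 ]
 [0.6117 0.2509 0.005 ]] 15.240837601779987
```

Request:
{"op": "play_rows", "data": {"rows": [[[1, 2.5, -30, 0], [0, 0, -30, 0], [0, 0, -30, 0], [0, 0, -30, 0], [0, 0, 0, 0]]]}}

```text
clock: 2.75
eef_pos: [0.4617, 0.1073, 0.1345]
tcp_rot: [-3.121, -0.358, 0.01]
force: [-1.1, -0.5, 0.6]
width: 0.0432
```

Request:
{"op": "play_rows", "data": {"rows": [[[0, 0, -20, 0], [0, 0, -20, 0], [0, 0, -15, 0], [0, 0, -7, 0], [0, 0, 0, 0]]]}}

```text
clock: 3.25
eef_pos: [0.4654, 0.1077, 0.0764]
tcp_rot: [3.121, 0.358, 0.001]
force: [0.1, 0.5, -0.2]
width: 0.0433
```

Run:
```python
from h import *
p,R,s=tool(); print(p,s['force'],s['clock'])
snap('wrist','w2.png',s=1.55)
```

```text
[0.46535002 0.10770509 0.07641921] [ 0.11411631  0.46520667 -0.16018993] 3.25
```

View pics/w2.png

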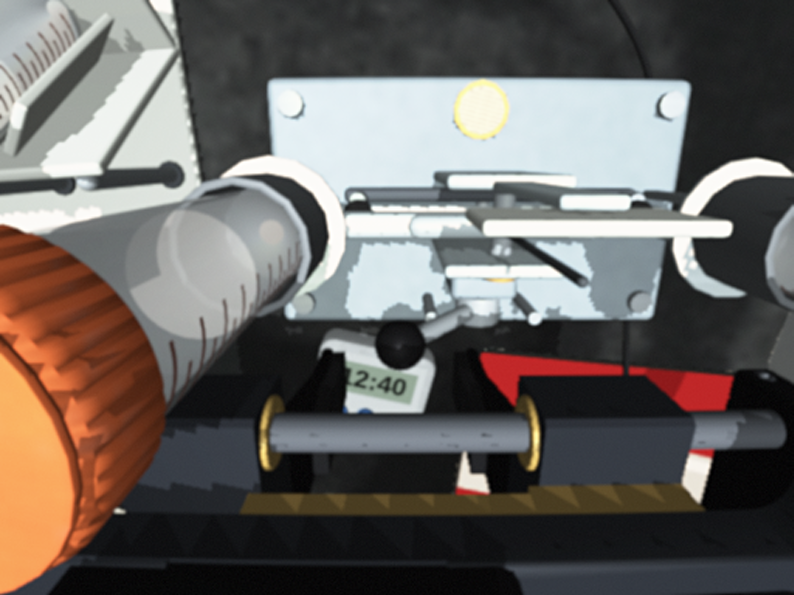

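The knob (400,345) sits midway between the fingertips (335 and 465), clear of both; no contact. Swinging it over.

Request:
{"op": "play_rows", "data": {"rows": [[[2.2, -9.7, 0, 0], [2.7, -11.7, 0, 0], [2.7, -11.7, 0, 0], [2.7, -11.7, 0, 0], [2.7, -11.7, 0, 0]]]}}

```text
clock: 3.8
eef_pos: [0.4786, 0.0502, 0.0763]
tcp_rot: [3.121, 0.358, 0.001]
force: [-1.5, 1.6, 1.4]
width: 0.0436
```

Request:
{"op": "play_rows", "data": {"rows": [[[2.7, -11.7, 0, 0], [2.2, -9.7, 0, 0], [1.6, -6.8, 0, 0], [0.9, -3.9, 0, 0], [0, 0, 0, 0]]]}}

```text
clock: 4.3
eef_pos: [0.485, 0.0187, 0.075]
tcp_rot: [-3.121, -0.358, 0.002]
force: [-2.8, 0.0, -1.4]
width: 0.0436
```

Request:
{"op": "play_rows", "data": {"rows": [[[0.6, -2.5, 0, 0], [0.5, -2, 0, 0], [0, 0, 0, 0]]]}}

```text
clock: 4.6
eef_pos: [0.4852, 0.0168, 0.075]
tcp_rot: [-3.117, -0.359, 0.004]
force: [-5.3, 7.9, 0.8]
width: 0.0437
```

Run:
```python
from h import *
p,R,s=tool(); print(p,s['force'],s['clock'])
snap('wrist','w3.png',s=1.55)
```

```text
[0.48524398 0.01678739 0.07495534] [-5.31983133  7.93343071  0.78996681] 4.6
```

View pics/w3.png

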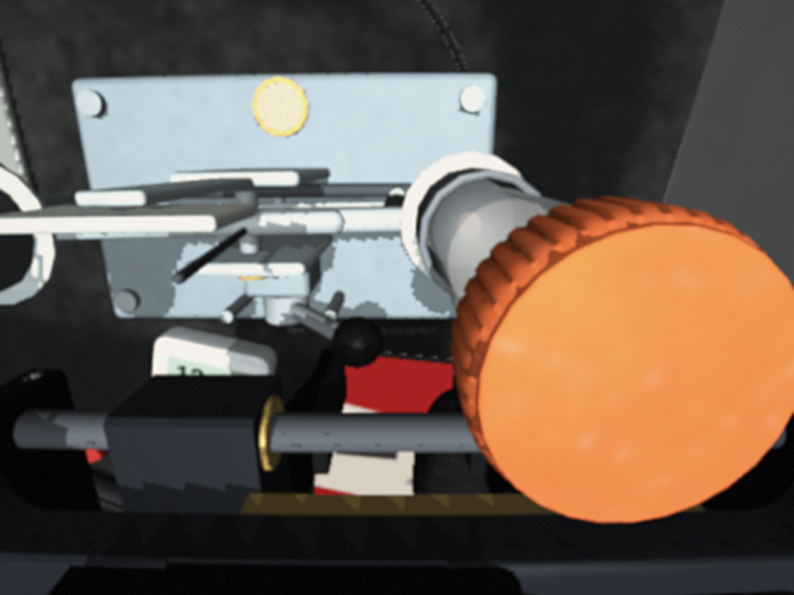

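At the stop (about 9 N). Back off slightly and let the beam settle.

Request:
{"op": "play_rows", "data": {"rows": [[[-0.9, 3.9, 0, 0], [-0.9, 3.9, 0, 0], [0, 0, 0, 0], [0, 0, 0, 0], [0, 0, 0, 0]]]}}

```text
clock: 5.15
eef_pos: [0.4854, 0.0223, 0.0759]
tcp_rot: [3.121, 0.359, 0.002]
force: [0.4, 0.4, 0.1]
width: 0.0434
```

Request:
{"op": "play_rows", "data": {"rows": [[[0, 0, 0, 0], [0, 0, 0, 0], [0, 0, 0, 0], [0, 0, 0, 0], [0, 0, 0, 0]]]}}

```text
clock: 5.65
eef_pos: [0.4848, 0.0225, 0.0755]
tcp_rot: [-3.121, -0.358, 0.0]
force: [-0.7, 0.4, -0.4]
width: 0.0437
```

Request:
{"op": "play_rows", "data": {"rows": [[[0, 0, 0, 0], [0, 0, 0, 0], [0, 0, 0, 0], [0, 0, 0, 0], [0, 0, 0, 0]]]}}

```text
clock: 6.15
eef_pos: [0.4848, 0.0225, 0.0756]
tcp_rot: [-3.121, -0.359, -0.0]
force: [-1.1, 0.7, -0.5]
width: 0.0435
```

Run:
```python
from h import *
b=cv2.imread('pics/s0.png'); 
im=cv2.resize(ctrl.get_image('scene'),None,fx=1.55,fy=1.55,interpolation=cv2.INTER_CUBIC)
c=lambda a:cv2.resize(a[180:380,360:560],None,fx=2,fy=2)
cv2.imwrite('pics/cmp.png',np.hstack([c(b),c(im)]))
p,R,s=tool(); print(p,s['force'],s['clock'])
```

```text
[0.48481166 0.02252042 0.0755431 ] [-0.24713441  0.00776928 -0.87663823] 6.2
```

View pics/cmp.png

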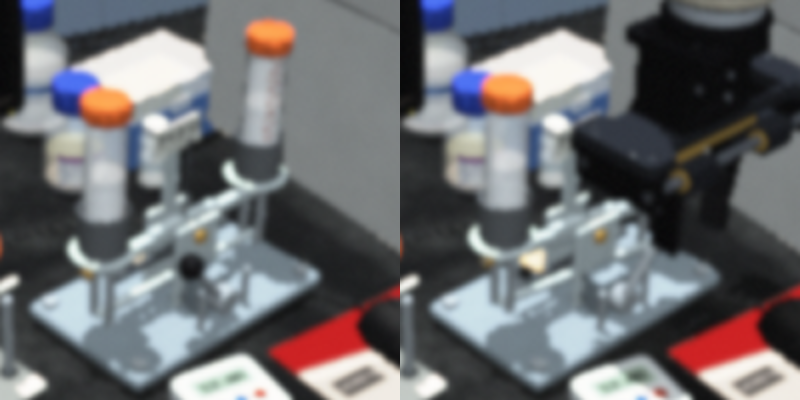

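Left cup and cap rose by about 10–12 px (cap top 88→76): left up, so the right tube is heavier. Re-arresting.

Request:
{"op": "play_rows", "data": {"rows": [[[-2.7, 11.7, 0, 0], [-2.7, 11.7, 0, 0], [-2.7, 11.7, 0, 0], [-2.7, 11.7, 0, 0], [-2.7, 11.7, 0, 0]]]}}

```text
clock: 6.7
eef_pos: [0.471, 0.0814, 0.0762]
tcp_rot: [3.12, 0.359, -0.0]
force: [-2.6, -2.9, 2.8]
width: 0.0434
```

Request:
{"op": "play_rows", "data": {"rows": [[[-2.7, 11.7, 0, 0], [-2.7, 11.7, 0, 0], [-1.6, 6.8, 0, 0], [-0.9, 3.9, 0, 0], [0, 0, 0, 0]]]}}

```text
clock: 7.2
eef_pos: [0.4626, 0.1158, 0.075]
tcp_rot: [-3.121, -0.36, 0.002]
force: [-1.7, -0.5, -1.2]
width: 0.0433
```

Request:
{"op": "play_rows", "data": {"rows": [[[-0.9, 3.9, 0, 0], [-0.9, 3.9, 0, 0], [0, 0, 0, 0]]]}}

```text
clock: 7.5
eef_pos: [0.4611, 0.1228, 0.0752]
tcp_rot: [3.121, 0.358, -0.002]
force: [-2.0, -3.8, -2.1]
width: 0.0433
```

Request:
{"op": "play_rows", "data": {"rows": [[[-0.6, 2.5, 0, 0], [0, 0, 0, 0]]]}}

```text
clock: 7.7
eef_pos: [0.4609, 0.1237, 0.0752]
tcp_rot: [3.118, 0.359, -0.001]
force: [-1.3, -11.0, -4.2]
width: 0.0438
```

Run:
```python
from h import *
p,R,s=tool(); print(p,s['force'],s['clock'])
b=cv2.imread('pics/s0.png'); 
im=cv2.resize(ctrl.get_image('scene'),None,fx=1.55,fy=1.55,interpolation=cv2.INTER_CUBIC)
# left cap shift versus start / lever end
t=b[220:250,395:432]; r=cv2.matchTemplate(im[205:265,380:450],t,cv2.TM_CCOEFF_NORMED); print(cv2.minMaxLoc(r),'level -> (15,15)')
```

```text
[0.46091559 0.12365028 0.07521317] [ -1.29794609 -10.98726803  -4.17461546] 7.7
(-0.3396422266960144, 0.3683067560195923, (1, 29), (12, 15)) level -> (15,15)
```

Request:
{"op": "play_rows", "data": {"rows": [[[1.4, -6.1, 0, 0], [1.4, -6.1, 0, 0], [0, 0, 20, 0], [0, 0, 40, 0], [0, 0, 45, 0]]]}}

```text
clock: 8.25
eef_pos: [0.4634, 0.1132, 0.1811]
tcp_rot: [-3.12, -0.358, 0.002]
force: [0.4, -0.0, -0.3]
width: 0.0438
```

Request:
{"op": "play_rows", "data": {"rows": [[[0, 0, 45, 0], [0, 0, 35, 0], [0, 0, 15, 0], [0, 0, 0, 0], [0, 0, 0, 0]]]}}

```text
clock: 8.75
eef_pos: [0.4635, 0.1132, 0.2742]
tcp_rot: [-3.121, -0.359, 0.002]
force: [-0.1, 0.3, -0.3]
width: 0.0437
```

Run:
```python
from h import *
p,R,s=tool(); print(p,R.round(3),s['force'],s['clock'])
snap('wrist','w4.png',s=1.55); snap('scene','s4.png',s=1.55); snap('top','t4.png')
b=cv2.imread('pics/s0.png'); im=cv2.imread('pics/s4.png')
t=b[220:300,395:432]; r=cv2.matchTemplate(im[205:315,380:450],t,cv2.TM_CCOEFF_NORMED); print(cv2.minMaxLoc(r),'level -> (15,15)')
```

```text
[0.46345117 0.11319743 0.27415823] [[ 0.974  0.227 -0.001]
 [ 0.227 -0.974  0.   ]
 [-0.001 -0.    -1.   ]] [-0.13940298  0.32621076 -0.27762216] 8.75
(-0.06044440716505051, 0.9994550943374634, (0, 27), (15, 15)) level -> (15,15)
```

View pics/w4.png

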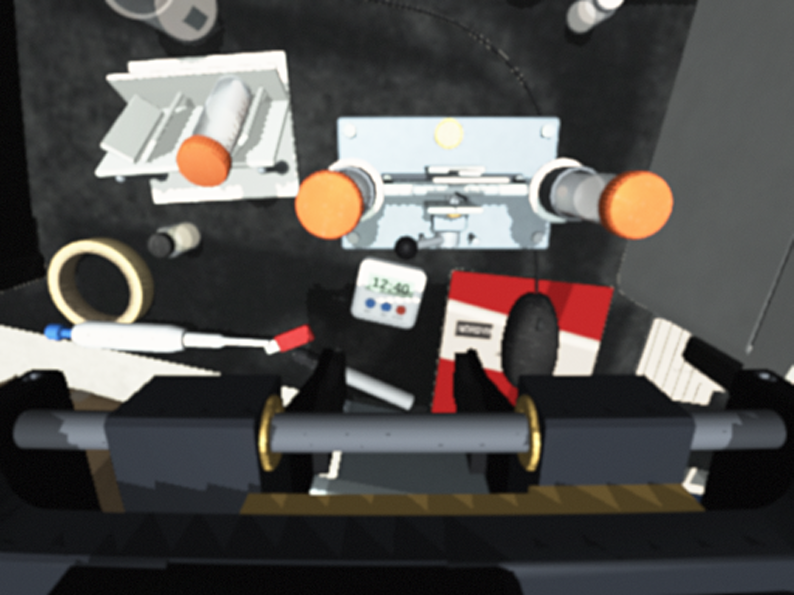

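Beam level again (template match 0.9995 at the starting spot), lever back on the left at (404,246). Now to the right tube.

Request:
{"op": "play_rows", "data": {"rows": [[[21, -27, 0, 0], [21, -27, 0, 0], [21, -27, 0, 0], [22, -26, -15, 0], [0, 0, 0, 0]]], "claw": 0.6}}

```text
clock: 9.4
eef_pos: [0.5487, 0.0034, 0.2562]
tcp_rot: [-3.121, -0.353, 0.009]
force: [-0.1, 0.4, -0.9]
width: 0.0682
```

Run:
```python
from h import *
ctrl.get_image('top')
p,R,s=tool(); im=ctrl.get_image('wrist'); print(p,s['width'],s['clock'])
h=cv2.cvtColor(im,cv2.COLOR_BGR2HSV); m=cv2.inRange(h,(5,150,120),(18,255,255))
n,l,st,ce=cv2.connectedComponentsWithStats(m)
for i in range(1,n):
    if st[i,4]>300: print(st[i],ce[i],wz([ce[i]],.218,p,R), [ (R.T@(wz([ce[i]],.218,p,R)[0]-p)).round(4)])
cv2.imwrite('pics/w5.png',im)
```

```text
[0.54793989 0.00497885 0.25707377] 0.0690483629439258 9.45
[  0 148  35  29 819] [ 17.17094017 162.002442  ] [[0.54931155 0.18844926 0.218     ]] [array([ 0.0427, -0.1784,  0.0392])]
[ 235  185   43   44 1208] [256.54387417 207.9942053 ] [[0.55404071 0.00763322 0.218     ]] [array([ 0.0068, -0.0011,  0.039 ])]
[  37  186   45   43 1335] [ 59.77752809 207.10636704] [[0.52037768 0.15571412 0.218     ]] [array([ 0.0072, -0.153 ,  0.0394])]
```

Request:
{"op": "play_rows", "data": {"rows": [[[3.5, 1.3, -20, 0], [0, 0, -25, 0], [0, 0, -15, 0], [0, 0, -6, 0], [0, 0, 0, 0]]]}}

```text
clock: 10.0
eef_pos: [0.5515, 0.0081, 0.1938]
tcp_rot: [-3.12, -0.36, 0.003]
force: [-0.7, -0.7, -0.2]
width: 0.0699
```

Request:
{"op": "play_rows", "data": {"rows": [[[0, 0, 0, 0], [0, 0, 0, 0], [0, 0, 0, 0], [0, 0, 0, 0], [0, 0, 0, 0]]], "claw": -1, "squeeze": 8}}

```text
clock: 10.5
eef_pos: [0.5525, 0.0074, 0.1949]
tcp_rot: [3.121, 0.358, 0.001]
force: [0.4, 0.6, -0.2]
width: 0.0374
```

Request:
{"op": "play_rows", "data": {"rows": [[[0, 0, 0, 0], [0, 0, 0, 0], [0, 0, 0, 0]]]}}

```text
clock: 10.8
eef_pos: [0.5524, 0.0075, 0.1947]
tcp_rot: [3.121, 0.359, 0.0]
force: [0.5, -0.6, 1.3]
width: 0.0344
```

Request:
{"op": "play_rows", "data": {"rows": [[[0, 0, 0, 0], [0, 0, 0, 0], [0, 0, -3, 0], [0, 0, -3, 0], [0, 0, 0, 0]]], "claw": 0.0}}

```text
clock: 11.3
eef_pos: [0.5518, 0.0076, 0.1877]
tcp_rot: [-3.121, -0.359, 0.002]
force: [0.2, 0.3, 0.3]
width: 0.0435
```

Request:
{"op": "play_rows", "data": {"rows": [[[0, 0, 0, 0], [0, 0, 0, 0], [0, 0, 0, 0], [0, 0, 0, 0], [0, 0, 0, 0]]], "claw": -1, "squeeze": 8}}

```text
clock: 11.8
eef_pos: [0.5523, 0.0075, 0.1886]
tcp_rot: [3.121, 0.359, 0.0]
force: [0.5, 0.4, 0.4]
width: 0.0345
```

Request:
{"op": "play_rows", "data": {"rows": [[[0, 0, 5, 0], [0, 0, 10, 0], [0, 0, 20, 0], [0, 0, 30, 0], [0, 0, 30, 0]]]}}

```text
clock: 12.3
eef_pos: [0.5521, 0.0075, 0.2852]
tcp_rot: [-3.121, -0.359, 0.0]
force: [0.7, -0.1, -0.5]
width: 0.0346
```

Request:
{"op": "play_rows", "data": {"rows": [[[0, 0, 10, 0], [0, 0, 0, 0], [0, 0, 0, 0]]]}}

```text
clock: 12.6
eef_pos: [0.5519, 0.0076, 0.2924]
tcp_rot: [-3.121, -0.359, 0.002]
force: [-0.2, 0.0, -1.2]
width: 0.0345
```

Run:
```python
from h import *
p,R,s=tool(); print(p,R.round(3),s['force'],s['width'],s['clock'])
a=ctrl.get_image('scene'); w=ctrl.get_image('wrist')
cv2.imwrite('pics/x6.png',np.hstack([cv2.resize(a[60:260,140:380],(480,400)),cv2.resize(w,None,fx=.62,fy=1.0417)]))
```

```text
[0.55186957 0.0075677  0.29243314] [[ 0.974  0.227 -0.001]
 [ 0.227 -0.974  0.   ]
 [-0.001 -0.    -1.   ]] [-0.16959229  0.04816026 -1.24528934] 0.03448616286657025 12.6
```

View pics/x6.png

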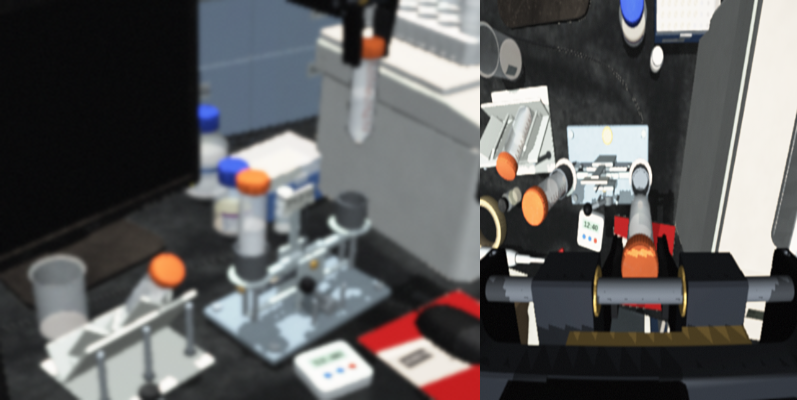

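Right tube lifted out at 34.5 mm grip, left one still in its cup. Carrying it high over to the groove (estimate: groove_mid ≈ (0.525, 0.336, 0.083), foot ≈ (0.557, 0.344, 0.035)).

Request:
{"op": "play_rows", "data": {"rows": [[[0, 0, 20, 0], [0, 0, 25, 0], [0, 5, 15, 0], [1, 20, 0, 0.005], [2, 35, 0, 0.005]]]}}

```text
clock: 13.2
eef_pos: [0.5555, 0.0669, 0.3532]
tcp_rot: [3.119, 0.37, -0.0]
force: [0.4, -0.2, -0.0]
width: 0.0346
```

Request:
{"op": "play_rows", "data": {"rows": [[[2, 40, 0, 0.005], [2, 40, 0, 0.005], [2, 40, 0, 0.005], [2, 40, 0, 0.005], [2, 40, 0, 0]]]}}

```text
clock: 13.7
eef_pos: [0.5647, 0.2694, 0.3522]
tcp_rot: [3.115, 0.406, -0.003]
force: [0.6, 0.3, -0.2]
width: 0.0346
```

Request:
{"op": "play_rows", "data": {"rows": [[[1, 40, 0, 0], [1, 25, -15, 0], [0, 13, -35, 0], [0, 0, -40, 0], [0, 0, -40, 0]]]}}

```text
clock: 14.2
eef_pos: [0.5664, 0.3465, 0.2209]
tcp_rot: [3.115, 0.408, -0.002]
force: [0.9, 0.7, 0.1]
width: 0.0347
```

Request:
{"op": "play_rows", "data": {"rows": [[[0, 0, -30, 0], [0, 0, -20, 0], [0, 0, 0, 0], [0, 0, 0, 0], [0, 0, 0, 0]]]}}

```text
clock: 14.7
eef_pos: [0.5682, 0.3461, 0.1753]
tcp_rot: [-3.114, -0.405, -0.004]
force: [-0.4, 0.4, -0.0]
width: 0.0346
```

```bash
cat >> h.py <<'E'
def wpx(P,p,R):
    c=ctrl.camera_info('wrist'); K=np.array([[c['fx'],0,c['cx']],[0,c['fy'],c['cy']],[0,0,1.]])
    T=np.array(c['tool_from_camera']); C=p+R@T[:3,3]; A=(R@T[:3,:3]).T
    return cv2.projectPoints(np.array(P,float).reshape(-1,3),cv2.Rodrigues(A)[0],-A@C,K,np.array([c['k1'],0,0,0.]))[0].reshape(-1,2)
yw=np.radians(14.8); xs=np.array([np.cos(yw),np.sin(yw),0]); ys=np.array([-xs[1],xs[0],0]); th=np.radians(35)
zg=-np.sin(th)*xs+np.array([0,0,np.cos(th)]); xg=np.cos(th)*xs+np.array([0,0,np.sin(th)])
MID=np.array([.5246,.3358,.083])
E
python3 - <<'E'
from h import *
p,R,s=tool(); print(p,R.round(3),s['force'],s['width'],s['clock'])
im=ctrl.get_image('wrist'); im=cv2.resize(im,None,fx=1.55,fy=1.55,interpolation=cv2.INTER_CUBIC)
cv2.imwrite('pics/w7raw.png',im)
apex=lambda m,a:m-.0212*xg+a*zg
def ln(A,B,col):
    a,b=(wpx([A,B],p,R)*1.55).astype(int); cv2.line(im,tuple(map(int,a)),tuple(map(int,b)),col,1)
ln(apex(MID,-.055),apex(MID,.016),(0,0,255))
for sg in(-1,1): ln(MID+sg*.019*ys-.0022*xg-.055*zg,MID+sg*.019*ys-.0022*xg+.016*zg,(255,0,0))
T=MID-.07*ys; ln(T-.059*zg,T+.058*zg,(0,255,0))
cv2.imwrite('pics/w7.png',im)
E
```

```text
[0.56819967 0.3460756  0.17533887] [[ 0.967  0.256  0.002]
 [ 0.256 -0.967  0.001]
 [ 0.003 -0.001 -1.   ]] [-0.43300035  0.42182074 -0.04247416] 0.034581428568340296 14.7
```

View pics/w7.png

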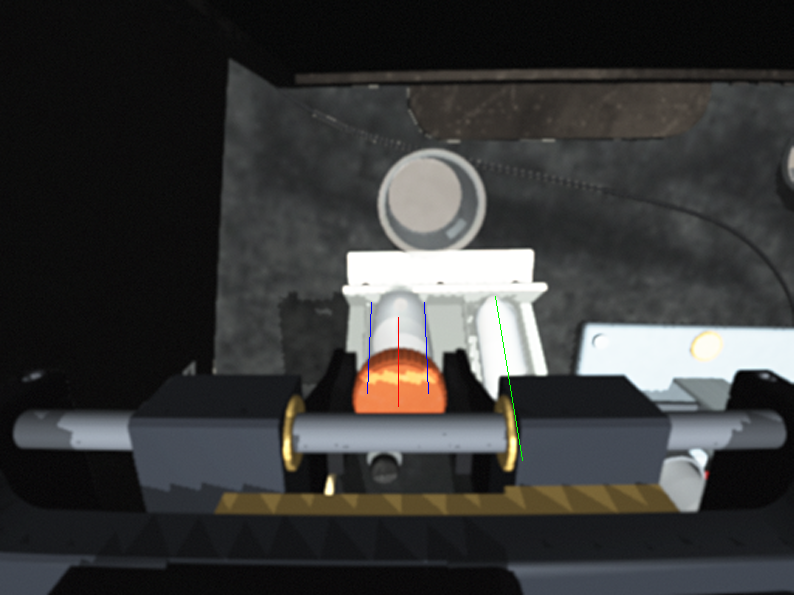

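Overlay agrees: taken-tube axis line runs on the tube (497,297)–(512,380), groove centre x≈398 vs held foot x≈400. Lowering.

Request:
{"op": "play_rows", "data": {"rows": [[[-3, -0.8, -14, 0], [-2.8, -0.7, -14, 0], [0, 0, -10, 0], [0, 0, 0, 0], [0, 0, 0, 0]]], "squeeze": 5}}

```text
clock: 15.25
eef_pos: [0.5611, 0.3438, 0.1347]
tcp_rot: [3.115, 0.405, -0.002]
force: [0.2, -0.1, 0.0]
width: 0.0348
```

Request:
{"op": "play_rows", "data": {"rows": [[[0, 0, -1.5, 0], [0, 0, -1.5, 0], [0, 0, 0, 0]]]}}

```text
clock: 15.55
eef_pos: [0.5618, 0.3441, 0.1329]
tcp_rot: [-3.115, -0.405, -0.001]
force: [-1.3, 0.0, 0.1]
width: 0.0343
```

Request:
{"op": "play_rows", "data": {"rows": [[[0, 0, -1.5, 0], [0, 0, -1.5, 0], [0, 0, 0, 0]]]}}

```text
clock: 15.85
eef_pos: [0.5614, 0.344, 0.1293]
tcp_rot: [3.115, 0.405, -0.001]
force: [-1.2, -0.4, 1.5]
width: 0.0347
```

Request:
{"op": "play_rows", "data": {"rows": [[[0, 0, -1.5, 0], [0, 0, 0, 0], [0, 0, 0, 0]]]}}

```text
clock: 16.15
eef_pos: [0.5614, 0.344, 0.1279]
tcp_rot: [3.115, 0.405, -0.0]
force: [-0.6, 0.4, -0.6]
width: 0.0345
```

Request:
{"op": "play_rows", "data": {"rows": [[[0, 0, -1.5, 0], [0, 0, 0, 0], [0, 0, 0, 0]]]}}

```text
clock: 16.45
eef_pos: [0.5614, 0.344, 0.1264]
tcp_rot: [3.115, 0.405, -0.0]
force: [-0.3, 0.0, -0.6]
width: 0.0345
```

Request:
{"op": "play_rows", "data": {"rows": [[[0, 0, -1.5, 0], [0, 0, 0, 0], [0, 0, 0, 0]]]}}

```text
clock: 16.75
eef_pos: [0.5616, 0.3441, 0.1251]
tcp_rot: [-3.115, -0.405, -0.0]
force: [-0.8, 0.3, 0.0]
width: 0.0348
```

Run:
```python
from h import *
F=[]
for i in range(6):
    p,R,s=tool(); F.append(s['force']); a=ctrl.get_image('scene')
print(p,np.mean(F,0).round(2),s['clock'])
w=ctrl.get_image('wrist'); cv2.imwrite('pics/w8.png',w)
cv2.imwrite('pics/x8.png',np.hstack([cv2.resize(a[130:290,140:300],(480,480)),cv2.resize(w[140:300,200:300],(300,480))]))
```

```text
[0.56159585 0.34408106 0.12515673] [-0.37  0.34  0.4 ] 17.0
```

View pics/x8.png

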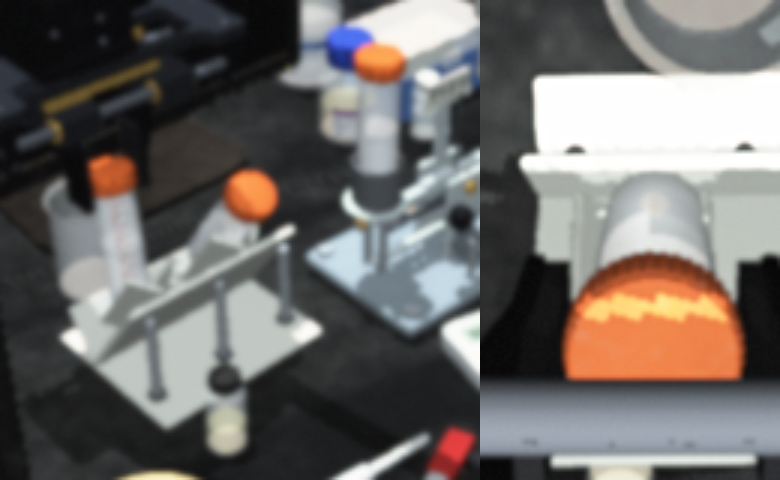

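Tube stands over the ledge in the empty groove, upright, foot at the lip. Now tip it by swinging the grip along the arc about the foot.

Request:
{"op": "play_rows", "data": {"rows": [[[-2, -0.5, -1, 0], [-2, -0.5, -1, 0], [-6.2, -1.6, -0.3, 0], [-6.2, -1.6, -0.6, 0], [0, 0, 0, 0]]], "squeeze": 4}}

```text
clock: 17.6
eef_pos: [0.5444, 0.3399, 0.1224]
tcp_rot: [-3.115, -0.406, 0.0]
force: [0.8, 0.9, 4.1]
width: 0.0348
```

```bash
cat > f.py <<'E'
from h import *
F=[];h=None
for i in range(3): p,R,s=tool(); F.append(s['force']); w=ctrl.get_image('wrist')
print(p,np.mean(F,0).round(2),s['width'],s['clock'])
# tube tilt cue: orange blob and its top row vs gripper
m=cv2.inRange(cv2.cvtColor(w,cv2.COLOR_BGR2HSV),(3,140,90),(20,255,255))
n,l,st,ce=cv2.connectedComponentsWithStats(m); i=[i for i in range(1,n) if st[i,4]>200]; print([ (st[j].tolist(),ce[j].round(1).tolist()) for j in i])
cv2.imwrite('pics/f%d.png'%(s['clock']*100),w)
E
python3 f.py
```

```text
[0.5449389  0.33994781 0.12248771] [-0.01  1.26  4.46] 0.03457213380441933 17.7
[([227, 226, 62, 41, 1951], [257.3, 248.9])]
```

Request:
{"op": "play_rows", "data": {"rows": [[[-6.2, -1.6, 0.5, 0], [-6.1, -1.6, -0.6, 0], [-6, -1.6, -1.7, 0], [-6, -1.6, -2, 0], [0, 0, 0, 0]]]}}

```text
clock: 18.25
eef_pos: [0.5194, 0.3331, 0.1177]
tcp_rot: [3.115, 0.406, -0.003]
force: [-0.7, 0.1, 2.3]
width: 0.0344
```

```bash
python3 f.py
```

```text
[0.52035792 0.33327627 0.1180931 ] [-0.87 -0.16  2.47] 0.034442633787558005 18.35
[([227, 229, 62, 38, 1987], [257.4, 249.5])]
```

Request:
{"op": "play_rows", "data": {"rows": [[[-5.4, -1.4, -2.4, 0], [-5.4, -1.4, -2.9, 0], [-5.4, -1.4, -3.3, 0], [0, 0, 0, 0]]]}}

```text
clock: 18.8
eef_pos: [0.503, 0.3288, 0.1089]
tcp_rot: [3.115, 0.406, -0.004]
force: [-2.5, 0.1, 4.0]
width: 0.0348
```

```bash
python3 f.py
```

```text
[0.50405445 0.32898904 0.10938977] [-2.46  0.18  4.  ] 0.03464630524859613 18.9
[([228, 233, 61, 34, 1789], [257.6, 251.3])]
```

Reaction force (−2.5, 0, 4.0) points along a 32° lean – the tube is tipping with its foot on the ledge. Finish the arc.

Request:
{"op": "play_rows", "data": {"rows": [[[-3, -0.8, -1, 0], [-2.5, -0.6, -1, 0], [0, 0, 0, 0]]]}}

```text
clock: 19.25
eef_pos: [0.4989, 0.3277, 0.1073]
tcp_rot: [3.115, 0.405, -0.0]
force: [-0.4, 0.1, -0.1]
width: 0.0347
```

```bash
python3 f.py
```

```text
[0.49903192 0.32768306 0.1074599 ] [-0.06  0.38 -0.03] 0.034624521204844855 19.35
[([228, 234, 61, 33, 1775], [257.7, 251.5]), ([355, 235, 45, 7, 239], [378.4, 238.5])]
```

Request:
{"op": "play_rows", "data": {"rows": [[[-1.5, -0.4, -1, 0], [-1.5, -0.4, -1, 0], [0, 0, 0, 0]]]}}

```text
clock: 19.7
eef_pos: [0.4965, 0.3275, 0.1062]
tcp_rot: [-3.115, -0.405, -0.002]
force: [2.1, 2.6, 1.8]
width: 0.0345
```

```bash
python3 f.py
```

```text
[0.49650115 0.327408   0.10613637] [1.33 2.76 1.59] 0.034443363720799536 19.8
[([351, 232, 54, 11, 409], [379.6, 237.3]), ([227, 234, 62, 33, 1799], [257.6, 251.3])]
```

Plates reached. Relax slightly and release.

Request:
{"op": "play_rows", "data": {"rows": [[[0.3, 1, 0, 0], [0, 0, 0, 0], [0, 0, 0, 0]]]}}

```text
clock: 20.15
eef_pos: [0.4962, 0.3279, 0.1057]
tcp_rot: [3.115, 0.405, -0.001]
force: [-1.4, 1.3, 4.1]
width: 0.0346
```

Request:
{"op": "play_rows", "data": {"rows": [[[0, 0, 0, 0], [0, 0, 0, 0], [0, 0, 0, 0], [0, 0, 0, 0], [0, 0, 0, 0]]], "claw": 0.15}}

```text
clock: 20.65
eef_pos: [0.4963, 0.3278, 0.1055]
tcp_rot: [3.115, 0.405, -0.001]
force: [-0.2, 0.3, -0.1]
width: 0.05
```

```bash
python3 f.py
```

```text
[0.49635667 0.32796081 0.10562469] [-0.05  0.14  0.27] 0.04972723488952271 20.75
[([354, 232, 52, 10, 377], [381.4, 237.3]), ([225, 236, 62, 31, 1685], [255.2, 252.2])]
```

Request:
{"op": "play_rows", "data": {"rows": [[[0, 0, 8, 0], [0, 0, 20, 0], [0, 0, 35, 0], [0, 0, 40, 0], [0, 0, 40, 0]]]}}

```text
clock: 21.3
eef_pos: [0.4961, 0.3279, 0.2506]
tcp_rot: [3.115, 0.405, -0.0]
force: [-0.2, 0.4, -0.5]
width: 0.0499
```

Request:
{"op": "play_rows", "data": {"rows": [[[-30, -10, 30, 0], [-40, -20, 20, 0], [-40, -20, 0, 0], [0, 0, 0, 0], [0, 0, 0, 0]]]}}

```text
clock: 21.8
eef_pos: [0.3862, 0.278, 0.2999]
tcp_rot: [-3.114, -0.406, -0.004]
force: [0.4, 0.7, 0.0]
width: 0.0501
```

Run:
```python
from h import *
p,R,s=tool(); print(p,s['force'],s['clock'])
w=ctrl.get_image('wrist'); a=ctrl.get_image('scene'); t=ctrl.get_image('top')
cv2.imwrite('pics/end.png',np.vstack([np.hstack([cv2.resize(w,(400,300)),cv2.resize(t[100:250,140:340],(400,300))]),cv2.resize(a[100:290,130:383],(400,300)).repeat(1,1) if 0 else np.hstack([cv2.resize(a[120:282,140:356],(400,300)),cv2.resize(w[0:165,0:220],(400,300))])]))
```

```text
[0.38620067 0.27801478 0.29988068] [0.44120927 0.74036196 0.03781083] 21.8
```

The viewer is used up, so I'll check numerically: triangulate the two caps on the stand, which should be 70 mm apart along the ledge at equal height.

Run:
```python
from h import *
def blobs(im):
    m=cv2.inRange(cv2.cvtColor(im,cv2.COLOR_BGR2HSV),(3,140,90),(20,255,255)); n,l,st,ce=cv2.connectedComponentsWithStats(m)
    return [(ce[i].round(1),int(st[i,4]),st[i,:4].tolist()) for i in range(1,n) if st[i,4]>60]
p,R,s=tool(); print(np.abs(s['dq']).max().round(3))
w=ctrl.get_image('wrist');t=ctrl.get_image('top');a=ctrl.get_image('scene')
for n,i in(('wrist',w),('top',t),('scene',a)):print(n,*blobs(i),sep='\n ')
for nm,M in(('placed',MID),('taken',MID-.07*ys)):
    C=M+.055*zg; print(nm,'expected w,t,s',wpx([C],p,R).round(1),px('top',C).round(1),px('scene',C).round(1))
b=cv2.imread('pics/s0.png'); im=cv2.resize(a,None,fx=1.55,fy=1.55,interpolation=cv2.INTER_CUBIC)
for nm,(x0,y0,x1,y1) in dict(lefttube=(395,220,432,300),knob=(440,295,475,330),timer=(442,350,510,405),vial=(320,388,350,440)).items():
    r=cv2.matchTemplate(im[y0-15:y1+15,x0-15:x1+15],b[y0:y1,x0:x1],cv2.TM_CCOEFF_NORMED); q=cv2.minMaxLoc(r); print(nm,round(q[1],3),q[3])
```

```text
0.016
wrist
 (array([301.3,  70.3]), 787, [286, 55, 31, 32])
 (array([237.9,  72.6]), 771, [224, 57, 29, 32])
 (array([424. ,  92.1]), 1350, [402, 72, 45, 42])
top
 (array([282.9, 172.7]), 284, [274, 163, 19, 20])
 (array([225.4, 180.6]), 269, [217, 172, 18, 18])
scene
 (array([379.6,  30.8]), 389, [363, 21, 32, 23])
 (array([265.9, 150.5]), 159, [259, 144, 16, 13])
 (array([223.2, 194.4]), 258, [214, 186, 19, 18])
 (array([195.6, 209.2]), 264, [186, 201, 19, 18])
 (array([463.3, 354.4]), 1661, [427, 319, 70, 65])
placed expected w,t,s [[239.3  71.9]] [[187.1 190.8]] [[195.7 208.4]]
taken expected w,t,s [[303.4  72. ]] [[225.8 181.2]] [[223.8 194.5]]
lefttube 0.963 (15, 16)
knob 0.995 (15, 15)
timer 1.0 (15, 15)
vial 0.99 (15, 15)
```

```bash
python3 -c "
from workcell import ctrl; print(ctrl.hand_in())"
```

```text
the job is handed in; nothing more can be done
None
```

The heavier tube, the right-hand one, now leans cap up in the empty groove of the draw-off stand. The lighter left tube is still in its cup. I handed in at about 22 s on the robot's clock, with the arm clear of everything.

**What I did**
- I pushed the arrest lever over to its stop with a force of about 9 N. After about 1.5 s the left cup had risen about 10 mm, so the right tube was the heavier.
- I pushed the lever back to its stop with about 11 N. Before I touched a tube, the left cup and tube were exactly at their starting height in the picture (image match 0.9995).
- I lifted the right tube by its cap, set its foot on the ledge and tipped it back into the groove. The reaction forces stayed under about 5 N. I released it once I felt the plates.

**Last checks**
- **Placed cap:** it is within about 1–2 px of its expected position in the wrist and scene cameras. In the wrist view it sits about 2 px off the fixed tube's row. The arm hid it from the top camera.
- **Knob, timer and vial:** all match their starting positions.
- **Left tube:** it matches less closely (0.963) and sits 1 px lower. That fits the arrested beam's small play now that the right cup is empty.
- **Not checked by eye:** the picture limit was reached, so the final state was verified only by numbers. While tipping, the grip sat about 4 mm higher than I had calculated. The final cap position does not suggest a raised foot.

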